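Re-station the length stop on its rail

TASK

The length stop on the slotted rail is locked at the middle station: press its sprung T-bar stud in and turn it a quarter turn anticlockwise (seen from above) so that it pops up free. Slide the stop to the end station that has the arrow-shaped marker beside it, then press the stud in again and turn it a quarter turn clockwise until it locks there, its bar lying along the rail and sprung back up a little into its notch. Leave the scraper and the tin near the rail where they are.

Things in the scene. Friction and masses are not known exactly. Their poses are not given: they have to be found in the camera images.
- rail: Fixed rail: dark flange plate 280 x 150 x 8 mm with an 80 mm wide aluminium deck, its top 40 mm above the bench. Origin: bench level under the centre; y along the rail (slide direction), x across it away from the robot, z up. Stations: slots across the deck at y = -75, 0, +75 mm, 13 mm wide; the stud's 9 mm round-ended shaft enters within about 3 mm of one. No hard stop at the end stations.
- carriage (a joint): The sliding stop: steel saddle block 94 mm across, 70 mm along the rail, top 66 mm above the bench. Value in m along the rail's +y: 0 at the middle station (start), +0.075 and -0.075 at the end stations, travel -0.09 to +0.09. Free, it slides with about 3 N; with the stud in, it is held. It can be slid by gripping the T-bar.
- stud_bar (a point): Centre of the stud's black T-bar handle, 70 long, 14 wide, 24 mm high, above the middle of the carriage. x along the bar, z up. Height over the bench: 109 mm popped up, 96 mm locked, 89.5 mm pressed fully in (carriage top 66 mm). Unlocked, the bar lies across the rail; locked, along it. Under it is a 22 mm wide collar, 6 mm high.
- stud_push (a joint): How far the stud is pressed in, m: 0 popped up, about 0.0125 locked (pin held up in its notch by the spring), 0.0195 bottomed. Spring force 4 N at 0, 9 N locked, 11 N bottomed. The stud can turn only while pressed more than about 0.0178 (pin below the deck and its ridge).
- stud_turn (a joint): Turn of the T-bar, rad, growing clockwise seen from above: 0 bar across the rail (unlocked, can pop up), 1.57 bar along the rail (locked, as it starts). Stops at both ends, friction about 0.05 N m. Let go at 1.57 it rises into the locking notch; in between it stays pressed in and is not locked.
- carriage_mid (a point): Point on the stud's axis at the carriage's top face (66 mm above the bench).
- arrow_marker_mid (a point): Centre of the arrow-shaped steel marker, 42 mm long, 30 mm wide, 10 mm high, on the front flange of the rail, 61 mm in front of the rail's middle line, beside the station that is wanted (one of the two end stations), pointing at it. Its y axis is along the rail.
- round_marker_mid (a point): Centre of the plain round steel marker, 30 mm diameter, 10 mm high, beside the other end station, which is not wanted.
- scraper: Bystander: scraper 170 mm long lying near the bench's front edge; leave alone.
- low_tin: Bystander: low tin, 70 mm diameter, 42 mm high, left of the rail; leave alone.

How it is judged (in metres and radians):
On the way, in this order (a step that is already met when the one before it is completed fails the run):
1. the stud is turned back and popped up at the middle station (value of joint stud_turn below 0.25 rad and value of joint stud_push below 0.004 m and value of joint carriage between -0.02 and 0.02 m), for 0.1 s.
2. the stop, stud up, stands at the station with the arrow marker (y of carriage_mid in the frame of arrow_marker_mid between -0.006 and 0.006 m and value of joint stud_push below 0.006 m), for 0.1 s.
At the end, for the whole second after the job is handed in: The stop stands at the station beside the arrow marker (within 4 mm along the rail), the T-bar is turned along the rail (over 1.4 rad) and has risen into its locking notch (stud_push between 0.011 and 0.0145 m), with the stud let go (y of carriage_mid in the frame of arrow_marker_mid between -0.004 and 0.004 m and value of joint stud_turn above 1.4 rad and value of joint stud_push between 0.011 and 0.0145 m); the robot touches nothing.
It fails at once if the scraper is moved more than 2 cm (distance of scraper from where it was at the start of the episode above 0.02 m).
It fails at once if the low_tin is moved more than 2 cm (distance of low_tin from where it was at the start of the episode above 0.02 m).
It also fails if it takes over 51 s, if anything falls off the work surface, if the arm or the gripper's body presses on something with over 40 N, if the wrist force passes 120 N, or if a joint passes its speed limit or range.

ROBOT

A 6-joint arm with a two-finger parallel gripper is mounted at the origin on a cart in front of the work surface, level with it; the furniture and walls round the work are solid. World frame = base frame: x ahead of the robot, y to its left, z up, the work surface at z = 0. Lengths are in mm, angles in rad, forces in N, time in s.
With the tool pointing down it reaches from about 425 to 925 mm from the base axis. Payload 12.5 kg.
Tool frame: the origin (TCP) lies midway between the tips of the shut fingers; the grasp point (between the pads) lies robot.tcp_to_grasp behind it (robot.tcp_to_grasp is the distance from the TCP to the grasp point, in mm); z points along the fingers, y is the line along which they close (so a half turn about z gives the same grasp; the last joint's range is limited). The gripper opens to 85 mm and grips with 20 to 120 N. Pads are 22 mm wide; open, the fingers measure 114 mm over their backs; the gripper's body (76 mm by 85 mm) begins 54 mm behind the grasp point. The pads swing forward as they close: fully open they stand 13 mm farther back than shut.
Start: joints at [-1.439, 0.491, 1.559, -0, 1.092, -0.106], TCP at [147.25, -607.423, 231.327] pointing down, gripper open.
Joint ranges: [-3.1, 3.1], [-0.84, 2.19], [0.05, 2.79], [-1.13, 4.28], [0.06, 2.93], [-2.69, 2.69]. Speed limits (rad/s): [2.22, 2.22, 2.79, 3.14, 3.14, 3.14].

INTERFACE

Orientations are given as a unit quaternion [x, y, z, w].
In Python, from workcell import robot gives the robot as it stands. The module is installed in compiled form; this text tells all that it offers. Calls block until the motion is done:
- robot.move_to(position, orientation): joint-space move of the TCP to a pose.
- robot.move_l(position, rot=None, feed=150): straight line of the TCP; rot=None keeps the orientation; feed is the mean speed in mm/s.
- robot.move_joints(angles): joint-space move.
- robot.set_gripper(opening): finger opening in mm; the grip force is fixed at half the most; returns when the fingers have stopped.
- robot.pause(seconds).
- robot.inverse_kinematics(position, orientation): joint angles nearest the present ones, or None.
- robot.get_image(name): name is "scene" or "top" or "wrist"; returns a dict with "color" (420x560x3 uint8, red, green, blue), "fx", "fy", "cx", "cy" (pixels), "R" (3x3) and "t" (3): a world point X has camera coordinates R X + t. Camera axes: x right, y down, z forward; pixel columns grow to the right and rows downward; lengths in mm; the calibration is good to about 2 mm. A picture is of the moment at which its call begins. There is no depth.
A pose or a line that the arm cannot do raises robot.Unreachable and nothing moves.
- robot.close_job(): hands the job in; it is judged then, once.
Readings, each from a call of its own:
- robot.current_t(): time.
- robot.current_joints(): joint angles.
- robot.current_qd(): joint speeds.
- robot.current_effort(): joint torques, N m.
- robot.current_tool_pos(): TCP position.
- robot.current_tool_rot(): TCP orientation.
- robot.current_contact_force(): force on the tool from outside, world axes, zero at the start.
- robot.current_ft_torque(): the same for the moment, N m.
- robot.current_width(): finger opening in mm.
- robot.current_grip_force(): force on a finger pad.
Only numpy, scipy, OpenCV 4.12 (cv2) and the standard library are available. Lean on these libraries where they do the work, as an engineer would, in place of code of your own. Each camera call takes 0.05 s, during which the arm holds its last target. There are 200 camera calls.

## Working session

There is one attempt and no reset: what is moved stays moved. The work goes in short steps, each a Python script; the robot and the scene stay as the last script left them, time stands still between calls to the robot, and variables do not carry over. Pictures are saved under pics/ and viewed, at most 10 in all, crops included, and the job is handed in when it is done.

```bash
mkdir -p pics; python3 - <<'E'
from workcell import robot
import cv2
for n in("top","scene"):
    d=robot.get_image(n); cv2.imwrite(f"pics/{n}0.png",d["color"][:,:,::-1])
    print(n,d["fx"],d["fy"],d["cx"],d["cy"],d["R"],d["t"])
print(robot.tcp_to_grasp,robot.current_t(),robot.current_tool_rot())
E
```

```text
top 473.72008291902864 473.72008291902864 270.21377161731755 200.67976697589964 [[ 2.35661493e-02 -9.99721982e-01 -7.71244957e-04]
 [-9.85779859e-01 -2.31090900e-02 -1.66445308e-01]
 [ 1.66381210e-01  4.68275272e-03 -9.86050387e-01]] [251.23386421 480.74264573 990.38689407]
scene 399.98885297563214 399.98885297563214 279.3409040387952 209.4352806597411 [[-0.6897134  -0.72373198  0.02252651]
 [-0.37121692  0.32671478 -0.8691694 ]
 [ 0.62168595 -0.60784001 -0.49400112]] [542.26897644 178.13611724 838.16361549]
18.700000000000003 0.1 [ 9.92939705e-01  1.18619194e-01 -6.02211378e-06 -4.78761544e-04]
```

View pics/top0.png

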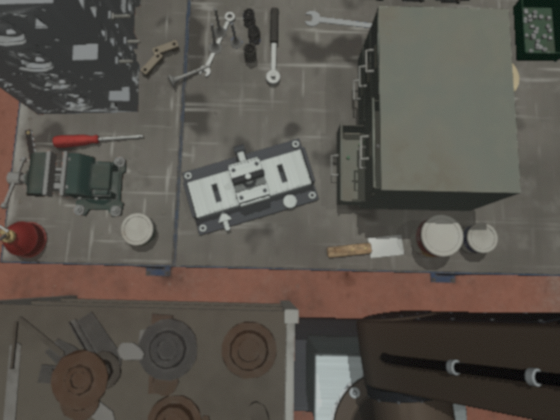

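View pics/scene0.png

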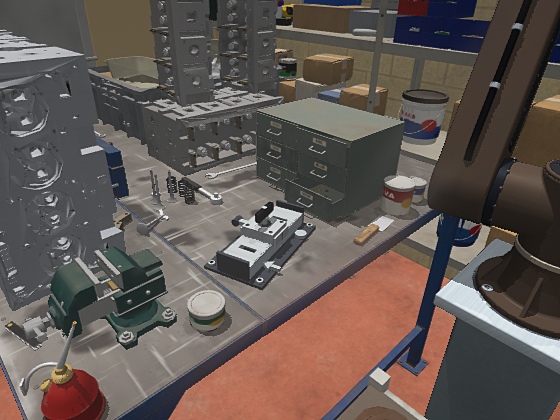

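The top view shows the rail centred near (251,184). The arrow marker is at (224,222), on the left end, and the round marker is at (290,201). A tall cabinet stands to the right. The scene view agrees.

```bash
cat > h.py <<'E'
from workcell import robot
import numpy as np, cv2
from scipy.spatial.transform import Rotation as Ro
def ray(d,px,z):
    R=np.array(d["R"]);t=np.array(d["t"]);c=-R.T@t
    v=R.T@np.array([(px[0]-d["cx"])/d["fx"],(px[1]-d["cy"])/d["fy"],1])
    return c+v*(z-c[2])/v[2]
def proj(d,X):
    p=np.array(d["R"])@np.array(X)+np.array(d["t"]); return d["fx"]*p[0]/p[2]+d["cx"],d["fy"]*p[1]/p[2]+d["cy"]
def down(a):
    """tool down, closing line (tool y) at world angle a"""
    y=np.array([np.cos(a),np.sin(a),0]);z=np.array([0,0,-1.])
    return Ro.from_matrix(np.c_[np.cross(y,z),y,z]).as_quat()
E
python3 - <<'E'
from h import *
d=robot.get_image("top")
A=ray(d,(224,222),18);B=ray(d,(290,201),18)
u=(A-B)/np.linalg.norm(A-B);n=np.array([u[1],-u[0],0])
c=(A+B)/2+61*n
print(A,B,np.linalg.norm(A-B),np.arctan2(u[1],u[0]),n,c)
print("cab",ray(d,(380,190),250),ray(d,(380,10),250),ray(d,(338,202),120),"scr",ray(d,(330,252),5),"tin",ray(d,(137,229),42))
a=np.arctan2(u[1],u[0])
q=robot.current_tool_rot()
print("tool y angle",Ro.from_quat(q).as_matrix())
for k in (a,a-np.pi,a-np.pi/2,a+np.pi/2):
  for z in(400,100): print(k,z,robot.inverse_kinematics([c[0],c[1],z],down(k)))
w=robot.get_image("wrist"); R=np.array(w["R"]);C=-R.T@np.array(w["t"])
M=Ro.from_quat(q).as_matrix()
print("cam in tool",M.T@(C-robot.current_tool_pos()),R@M,w["fx"])
E
```

```text
[428.38104419 363.42123917  18.        ] [478.7921472  218.56906793  18.        ] 153.37350103678233 1.9057039855801117 [0.94444066 0.32868196 0.        ] [511.19747623 311.04475314  18.        ]
cab [462.56614021  71.65246028 250.        ] [802.27751072  66.56318832 250.        ] [461.77330588 126.19396149 120.        ] scr [368.73116633 127.7665184    5.        ] tin [405.94931096 547.49325677  42.        ]
tool y angle [[ 9.71869994e-01  2.35517952e-01 -9.84425899e-05]
 [ 2.35517951e-01 -9.71869640e-01  8.34995915e-04]
 [ 1.00983163e-04 -8.34692472e-04 -9.99999647e-01]]
1.9057039855801117 400 [ 4.36266560e-01  3.34674313e-01  1.36544243e+00 -4.44089210e-16
  1.44147591e+00 -1.46943743e+00]
1.9057039855801117 100 [ 4.36266560e-01  6.10167594e-01  1.75110124e+00 -4.44089210e-16
  7.80323823e-01 -1.46943743e+00]
-1.2358886680096814 400 [ 4.36266560e-01  3.34674313e-01  1.36544243e+00 -4.44089210e-16
  1.44147591e+00  1.67215523e+00]
-1.2358886680096814 100 [ 4.36266560e-01  6.10167594e-01  1.75110124e+00 -4.44089210e-16
  7.80323823e-01  1.67215523e+00]
0.3349076587852151 400 [ 4.36266560e-01  3.34674313e-01  1.36544243e+00 -4.44089210e-16
  1.44147591e+00  1.01358901e-01]
0.3349076587852151 100 [ 4.36266560e-01  6.10167594e-01  1.75110124e+00 -4.44089210e-16
  7.80323823e-01  1.01358901e-01]
3.4765003123750082 400 None
3.4765003123750082 100 None
cam in tool [  82.79757894    0.30233051 -143.33946869] [[-1.34276850e-03  9.99998904e-01 -6.24418456e-04]
 [-9.46759003e-01 -1.47230493e-03 -3.21939782e-01]
 [-3.21940348e-01  1.58883195e-04  9.46759942e-01]] 359.98185780751464
```

```bash
python3 - <<'E'
from h import *
p=robot.current_tool_pos()
robot.move_l([p[0],p[1],470],feed=400)
print(robot.current_t())
q=down(0.335)
robot.move_to([511,311,470],q); print(robot.current_t())
robot.move_l([511,311,230],feed=300)
print(robot.current_t())
d=robot.get_image("wrist"); np.savez("w1.npz",**d); cv2.imwrite("pics/w1.png",d["color"][:,:,::-1])
print(robot.current_tool_pos(),proj(d,[511,311,108]))
E
```

```text
0.95
4.3917
5.3417
[511.66903772 311.24913848 231.70236994] (np.float64(274.5703893772344), np.float64(202.7520698650853))
```

View pics/w1.png

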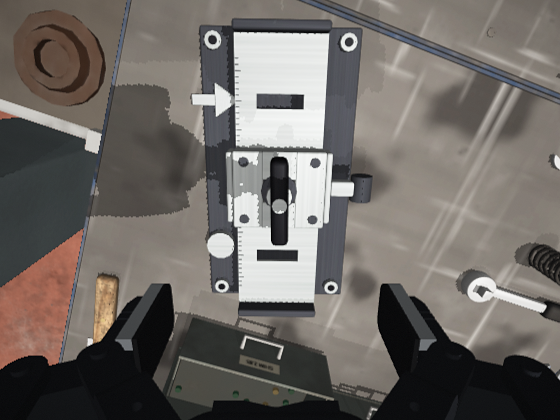

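The wrist view is clear. The bar runs (279,157)–(279,246), the slots are at (280,101) and (278,255), the arrow is at (212,99) and the round marker is at (220,245).

```bash
python3 - <<'E'
from h import *
d=dict(np.load("w1.npz"));im=d["color"];g=cv2.cvtColor(im,cv2.COLOR_RGB2GRAY)
def comp(mask,seed):
    n,l,s,c=cv2.connectedComponentsWithStats(mask.astype(np.uint8))
    k=l[seed[1],seed[0]]; print("  area",s[k]); return c[k]
S1=ray(d,comp(g<75,(280,101)),39);S2=ray(d,comp(g<75,(278,255)),39)
Ar=ray(d,comp(g>150,(222,99)),18);Rd=ray(d,comp(g>150,(220,245)),18)
E1=ray(d,(279.5,157),108);E2=ray(d,(279.5,246),108)
u=S1-S2;print("slots",S1,S2,np.linalg.norm(u),np.arctan2(u[1],u[0]),"mid",(S1+S2)/2)
v=Ar-Rd;print("mk",Ar,Rd,np.linalg.norm(v),np.arctan2(v[1],v[0]))
w=E1-E2;print("bar",(E1+E2)/2,np.linalg.norm(w),np.arctan2(w[1],w[0]))
E
```

```text
area [     0      0    560    420 169554]
  area [257 250  41  11 405]
  area [192  83  41  62 885]
  area [207 233  27  25 540]
slots [531.89803893 323.05206886  39.        ] [538.29918926 238.44426983  39.        ] 84.84959859440053 1.6463092098435095 mid [535.09861409 280.74816934  39.        ]
mk [430.84938622 354.70347379  18.        ] [480.28768275 220.27498979  18.        ] 143.23115049810943 1.923210289383617
bar [514.77761605 311.78327544 108.        ] 72.21696668045142 1.9079555762801794
```

```bash
python3 - <<'E'
from h import *
d=dict(np.load("w1.npz"));g=cv2.cvtColor(d["color"],cv2.COLOR_RGB2GRAY)
r=g[88:116,262:298].mean(1);c=g[99:104,248:312].mean(0);print(r.round(),c.round())
r=g[243:268,262:292].mean(1);print(r.round())
S1=ray(d,(280,101),40);S2=ray(d,(277.5,255),40);u=S1-S2
print(S1,S2,np.linalg.norm(u),np.arctan2(u[1],u[0]),(S1+S2)/2)
E
```

```text
[233. 232. 233. 233. 235. 207. 122.  70.  75.  74.  73.  72.  72.  71.
  71.  73.  73.  70.  59.  42.  48. 213. 247. 242. 239. 238. 240. 241.] [226. 226. 226. 226. 226. 226. 228. 227. 172.  71.  75.  77.  78.  80.
  83.  81.  79.  77.  78.  80.  79.  78.  77.  76.  78.  77.  79.  77.
  78.  77.  79.  80.  82.  80.  82.  82.  80.  79.  79.  79.  80.  81.
  71.  48.  43.  43.  42.  42.  41.  41.  44.  44.  43.  41.  38.  98.
 241. 237. 235. 234. 235. 235. 234. 235.]
[131. 139. 198. 229. 234. 239. 186.  68.  37.  42.  42.  42.  42.  42.
  42.  40.  56.  76. 204. 239. 235. 231. 229. 228. 227.]
[491.59295131 382.07784035  40.        ] [539.05841468 239.14040463  40.        ] 150.6123525659123 1.8914108941110823 [515.32568299 310.60912249  40.        ]
```

```bash
python3 - <<'E'
from h import *
robot.set_gripper(45)
q=down(1.897-np.pi/2)
robot.move_l([515,311.2,130],rot=q,feed=200)
robot.move_l([515,311.2,81],feed=120)
robot.pause(.2)
print(robot.current_t(),robot.current_tool_pos(),robot.current_contact_force())
robot.set_gripper(0)
print(robot.current_t(),robot.current_width(),robot.current_grip_force(),robot.current_tool_pos(),robot.current_contact_force(),robot.current_ft_torque())
robot.move_l([515,311.2,74],feed=40);robot.pause(.2)
print(robot.current_t(),robot.current_tool_pos(),robot.current_contact_force(),robot.current_ft_torque(),robot.current_joints())
E
```

```text
7.275 [515.35635006 311.38226948  81.9222853 ] [-1.41780511 -0.52230765 -0.2322557 ]
7.6667 16.829927312239786 58.51014196872711 [514.99015744 311.23119685  81.53896741] [-2.49013003 -0.12030714  6.19347196] [-0.1822858   0.34806299  0.01864371]
8.1917 [515.07733418 311.27276689  74.93415524] [-2.65280486 -1.93714996  9.787157  ] [-0.27112412  0.53504515  0.01549536] [4.33864588e-01 6.49107832e-01 1.75842854e+00 2.49121185e-05
 7.33360473e-01 1.07580480e-01]
```

```bash
python3 - <<'E'
from h import *
for z in (73,72,71):
    robot.move_l([515,311.2,z],feed=40);robot.pause(.15)
    f=robot.current_contact_force();print(robot.current_t(),robot.current_tool_pos(),f)
    if f[2]>14: break
d=robot.get_image("wrist"); cv2.imwrite("pics/w2.png",d["color"][:,:,::-1])
E
```

```text
8.5917 [515.18069177 311.3514688   74.49666555] [-3.59117843 -1.78635503 15.45670454]
```

View pics/w2.png

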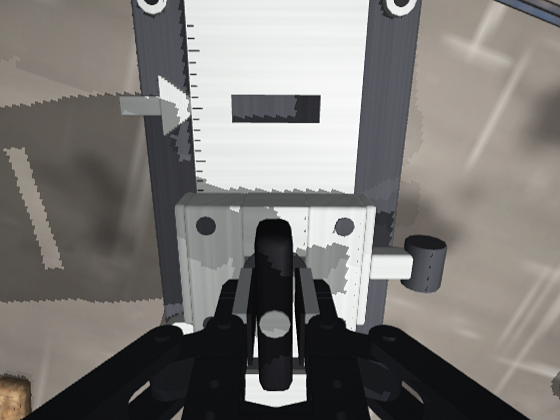

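The bar sits between the pads at (272,300), and the force rise shows it has bottomed. Next I turn it anticlockwise.

```bash
python3 - <<'E'
from h import *
j=np.array(robot.inverse_kinematics([515,311.2,72.5],down(1.897-np.pi/2)))
for f in (.5,1):
    k=j.copy();k[5]-=1.571*f
    robot.move_joints(k);robot.pause(.1)
    print(robot.current_t(),robot.current_tool_pos(),robot.current_contact_force(),robot.current_ft_torque(),robot.current_joints()[5]-j[5],robot.current_width())
robot.move_l([515,311.2,95],feed=60);robot.pause(.3)
print(robot.current_t(),robot.current_tool_pos(),robot.current_contact_force(),robot.current_ft_torque())
d=robot.get_image("wrist"); cv2.imwrite("pics/w3.png",d["color"][:,:,::-1])
E
```

```text
9.5167 [515.17751436 311.25568719  74.38712567] [-4.69264178 -3.40892668 19.84380006] [-0.58612025  0.94143809  0.01287604] -0.7854764794578065 17.111542461281037
10.3917 [515.25008034 311.18866372  74.38938724] [-5.20315685 -2.88836334 19.68489954] [-0.69207582  0.88355638 -0.10576818] -1.5709210439974413 16.74258905110882
11.2167 [514.75113076 310.992723    94.58378436] [-0.77901117 -3.01845372 -7.91421101] [-0.50190807  0.15209935 -0.09932405]
```

View pics/w3.png

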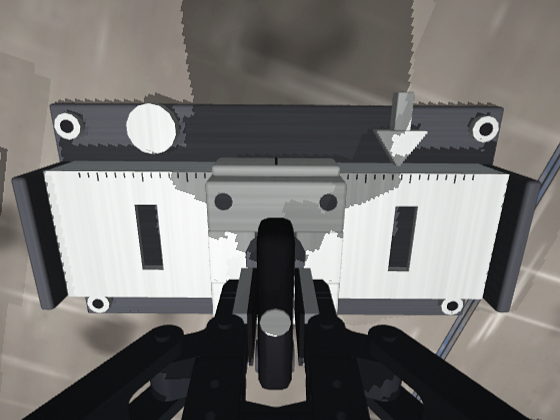

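Popped up: the bar lies across the rail and the tool rose 20 mm. Next I slide it toward the arrow.

```bash
python3 - <<'E'
from h import *
u=np.array([np.cos(1.895),np.sin(1.895),0])
p=np.array([515,311.2,94.2])
robot.move_l(p+75*u,feed=60);robot.pause(.4)
e=robot.current_tool_pos()
print(robot.current_t(),e,e-p-75*u,(e-p)@u,robot.current_contact_force(),robot.current_ft_torque())
d=robot.get_image("wrist"); np.savez("w4.npz",**d);cv2.imwrite("pics/w4.png",d["color"][:,:,::-1])
E
```

```text
13.0667 [491.22343815 382.37804678  94.37082531] [0.11499152 0.08519427 0.17082531] 75.04412503664288 [-2.88557041  1.31212741  0.29880538] [ 0.29048045  0.50779023 -0.15976386]
```

View pics/w4.png

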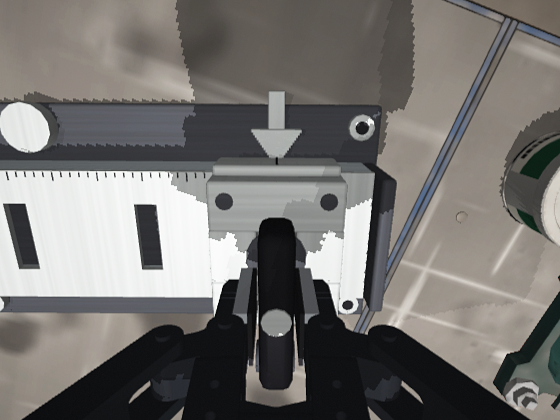

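The carriage centre (276) lines up with the arrow tip (277,157). Next I press in.

```bash
python3 - <<'E'
from h import *
u=np.array([np.cos(1.895),np.sin(1.895),0])
p=np.array([515,311.2,0])+75*u
for z in (85,76,72.5):
    robot.move_l(p+[0,0,z],feed=50);robot.pause(.1)
    print(robot.current_t(),robot.current_tool_pos(),robot.current_contact_force())
robot.pause(.2)
z=robot.current_tool_pos()[2];f=robot.current_contact_force()
if z<75.2 and f[2]>12:
    j=np.array(robot.inverse_kinematics(p+[0,0,72.5],down(1.897)))
    if abs(j[5]-robot.current_joints()[5])>.2: raise SystemExit(j)
    for g in (.5,1):
        k=j.copy();k[5]+=1.575*g
        robot.move_joints(k);robot.pause(.15)
        print(robot.current_t(),robot.current_tool_pos(),robot.current_contact_force(),robot.current_ft_torque(),robot.current_joints()[5]-j[5],robot.current_width())
    robot.move_l(p+[0,0,81],feed=40);robot.pause(.3)
    print(robot.current_t(),robot.current_tool_pos(),robot.current_contact_force(),robot.current_ft_torque())
E
```

```text
13.55 [491.35151914 382.43190394  85.46949216] [-3.31747866 -0.21936527  6.17587718]
13.9833 [491.43761    382.45706386  76.79587758] [-4.2533436   0.12749178  9.71958027]
14.3333 [491.66421157 382.6046246   74.4338581 ] [-6.26399778 -1.44093862 19.6395734 ]
15.4583 [491.66569127 382.67099052  74.44288051] [-7.14037038 -0.53073116 18.98513951] [-0.18560507  1.16513224  0.02278076] 0.7873685014193519 16.719849703852777
16.3833 [491.70018306 382.78448291  74.47025176] [-6.12402346 -0.31300572 19.24441014] [-0.1028397   1.17489499  0.05487367] 1.5748486520905707 16.41207832084027
17.0417 [491.46333254 382.53457354  81.3398287 ] [-3.77784506  2.31392802  7.62099266] [0.27927175 0.64470865 0.02367364]
```

```bash
python3 - <<'E'
from h import *
p=robot.current_tool_pos()
robot.set_gripper(50);robot.pause(.2)
robot.move_l([p[0],p[1],230],feed=150);robot.pause(.3)
d=robot.get_image("wrist"); np.savez("w5.npz",**d);cv2.imwrite("pics/w5.png",d["color"][:,:,::-1])
u=np.array([np.cos(1.895),np.sin(1.895),0])
c=np.array([515,311.2,0])+75*u
for s in(35,-35): print(proj(d,c+s*u+[0,0,108]))
print(robot.current_t(),robot.current_contact_force())
E
```

```text
(np.float64(275.2223965026072), np.float64(158.38650611530855))
(np.float64(275.5467150146658), np.float64(245.1969925986989))
19.15 [-0.14134074 -0.63843476 -0.19661195]
```

View pics/w5.png

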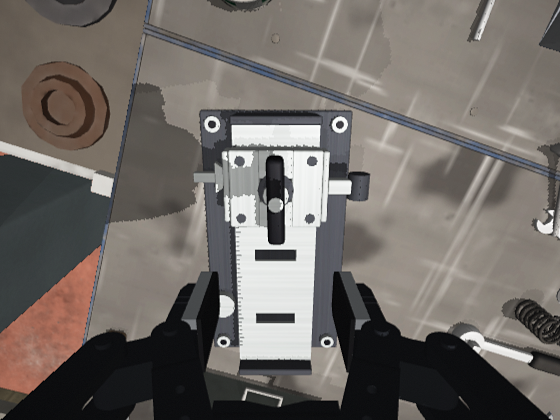

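The bar lies along the rail, (276,155)–(276,244), the same length as in the first locked view. The stop is beside the arrow at (207,178), and the fingers are clear.

```bash
python3 -c "
from workcell import robot
print(robot.close_job(),robot.current_t())"
```

```text
the job is handed in; nothing more can be done
the job is handed in; nothing more can be done
```

The stop was freed, slid to the arrow-marked end station and locked with its bar along the rail; I handed the job in at about 19 s, with the scraper and tin untouched (no verdict was returned).

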